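Test the stop button and reset the control box

TASK

Test the machine's stop: press the winged mushroom button on the square stop box fully in so that it latches, then twist its head clockwise (seen from above) by pushing a wing with a fingertip until it lets go and springs up. After that press the larger of the two push buttons on the control box fully in and let it come back, and move clear. Nothing needs to be gripped: leave the smaller push button alone, and do not pick up or shift any of the loose things standing about.

Things in the scene. Friction and masses are not known exactly. Their poses are not given: they have to be found in the camera images.
- stop_box: fixed square grey box, 100x100 mm and 50 mm high, that carries the black mushroom stop button in the middle of its top; stands on the bench left of the green roll, nearer to the robot or farther away than the control box. Origin: centre of the underside. Its z axis is up; at rest the two wings of the button lie along its y axis. A black collar, 24 mm in radius, rises from its lid to 58 mm above the bench
- stop_head (a point): centre of the top of the mushroom head, on its axis (vertical through the box's origin): 94 mm above the bench when up, 86 mm when latched in. The head is a round dome 48 mm across and 24 mm high, with two straight opposite wings, each 14 mm wide and 14 mm high, that reach 52 mm out from the axis
- wing_left (a point): a point inside the wing that lies on the box's +y side, 42 mm out from the axis, at the middle of its 14 mm width and height: 79 mm above the bench when up, 71 mm when latched. It turns and sinks with the head
- wing_right (a point): the same point in the opposite wing, on the box's -y side
- stop_push (a joint): how far the mushroom head is pressed in, m: 0 up, 0.008 fully in. The push takes about 9 N to start (more if quick), grows lighter, snaps over at half travel and then stays latched at 0.008 by itself; let go before half travel it springs back to 0. It will not latch while the head is held twisted
- stop_twist (a joint): how far the head is twisted, rad: 0 at rest, grows clockwise seen from above, hard stop at 0.95. A soft spring turns it back to 0 when let go. With the head latched in, a push of about 3 to 5 N on a wing is needed; the head begins to rise at 0.15 rad, the latch lets go between 0.5 and 0.8 rad and the head springs up to 0, so turn it to about 0.85
- control_box: fixed low box, 66 mm (its x) by 120 mm (its y), 44 mm high, with two round black push buttons of different size along its y axis; stands left of the green roll, in front of the stop box or behind it. Origin: centre of the underside, z up
- reset_top (a point): centre of the top of the larger push button, 30 mm across, 56 mm above the bench when up; it lies at +27 mm along the control box's y axis. A steel ring round it is 48 mm above the bench
- start_top (a point): centre of the top of the smaller push button, 18 mm across, 56 mm above the bench; it lies at -29 mm along the control box's y axis. To be left alone
- reset_button (a joint): how far the larger push button is pressed, m: 0 up, 0.006 fully in; takes about 5 to 6 N, springs back when let go
- start_button (a joint): how far the smaller push button is pressed, m: 0 up, 0.006 fully in
- bearing: grey ball bearing lying flat, 52 mm across, 15 mm high; a bystander, right of the bottle, in front of the green roll. Origin: centre of its underside
- piston_pin: plain aluminium sleeve standing upright, 30 mm across, 62 mm high; a bystander, behind the two boxes. Origin: centre of its underside
- glue_bottle: small white bottle, 45 mm across, 88 mm high; a bystander in front of the green roll, beside the nearer box. Origin: centre of its underside
- oil_pump: small aluminium pump, 69x78x33 mm; a bystander at the right. Origin: centre of its underside
- tape_blue: flat roll of tape, 84 mm across, 19 mm high; a bystander behind the two boxes. Origin: centre of its underside
- screwdriver: screwdriver lying flat, 170 mm long, 24 mm thick; a bystander farther back, behind the tape. Origin: centre of its underside

How it is judged:
On the way, in this order (a step that is already met when the one before it is completed fails the run):
1. the mushroom button is pressed fully in and latched (value of joint stop_push above 0.0065 m), for 0.3 s.
2. the head is twisted clockwise until the latch lets go and it has sprung up (value of joint stop_push below 0.002 m and value of joint stop_twist above 0.4 rad), for 0.05 s.
3. with the mushroom button up, the larger push button of the control box is pressed in (value of joint reset_button above 0.0042 m and value of joint stop_push below 0.002 m), for 0.05 s.
At the end, for the whole second after the job is handed in: the mushroom button is up (within 1.5 mm) with its head turned back to rest (within 0.12 rad), and both push buttons are up (within 1.5 mm) (value of joint each of stop_push, reset_button, start_button below 0.0015 m and value of joint stop_twist below 0.12 rad); the robot touches nothing.
It fails at once if the smaller push button is pressed in by more than 2.5 mm (value of joint start_button above 0.0025 m).
It fails at once if a loose thing on the bench is lifted, carried or shifted by more than 20 mm (distance of any of bearing, piston_pin, glue_bottle, oil_pump, tape_blue, screwdriver from where it was at the start of the episode above 0.02 m).
It also fails if it takes over 53 s, if anything falls off the work surface, if the arm or the gripper's body presses on something with over 40 N, if the wrist force passes 120 N, or if a joint passes its speed limit or range.

ROBOT

A 7-joint arm with a two-finger parallel gripper is mounted at the origin on a cart in front of the work surface, level with it; the furniture and walls round the work are solid. World frame = base frame: x ahead of the robot, y to its left, z up, the work surface at z = 0. Lengths are in m, angles in rad, forces in N, time in s.
With the tool pointing down it reaches from about 0.4 to 0.875 m from the base axis. Payload 19.3 kg.
Tool frame: the origin (TCP) lies midway between the tips of the shut fingers; the grasp point (between the pads) lies 19 mm behind it (bot.pinch_z is the distance from the TCP to the grasp point, in m); z points along the fingers, y is the line along which they close (so a half turn about z gives the same grasp; the last joint's range is limited). The gripper opens to 85 mm and grips with 20 to 120 N. Pads are 22 mm wide; open, the fingers measure 114 mm over their backs; the gripper's body (76 mm by 85 mm) begins 54 mm behind the grasp point. The pads swing forward as they close: fully open they stand 13 mm farther back than shut.
Start: joints at [1.083, 0.521, -0.036, 1.599, 0.021, 1.021, -0.113], TCP at [0.254, -0.571, 0.194] pointing down, gripper open.
Joint ranges: [-2.91, 2.91], [-0.3, 2.13], [-1.5, 1.42], [0.17, 2.43], [-1.26, 4.41], [0.16, 1.93], [-2.52, 2.52]. Speed limits (rad/s): [1.89, 1.89, 2.39, 2.39, 3.01, 3.01, 3.01].

INTERFACE

Orientations are given as [roll, pitch, yaw] about the fixed x, y, z axes, in that order (R = Rz(yaw) Ry(pitch) Rx(roll)).
In Python, from workcell import observe, viewer, bot gives the robot as it stands. The module is installed in compiled form; this text tells all that it offers.
- The arm moves only by the tool play_rows, never from a script. Its argument "motion" is a list of rows, each a list of 7 numbers: the shift along the tool's x, y, z in cm, then the turn, a rotation vector about the tool's x, y, z in rad, then the opening, from -1 (shut) to 1 (fully open), so that 0 is half open. A call has exactly 5 rows; each row is the pose to reach, as a shift and turn from the pose commanded when the call began, along the tool's axes at that moment; what a row does not reach only later rows make up. A row lasts 1/10 s, in which the tool goes at most 50 mm and 8.59 degrees, less where a joint would pass 70% of its speed; a pose out of reach is approached as far as the arm can. A call with a gripper value outside its range is refused whole. The fingers move at their own pace and stop on an object; "squeeze" is the grip in N (left out, the last holds). Time passes only in rows, so rows that repeat a pose let the fingers close, or fill a call up. It gives the time, the measured TCP pose, the force, the opening and the grip force at its end, in the units of the state.
- observe(): the state, without advancing time (a new reading comes with each control period).
- viewer.grab_frame(name): name is "scene" or "side" or "wrist"; returns (picture, depth): 480x640x3 uint8, red, green, blue; 480x640 float32, m along the optical axis (not along the pixel's ray), 0 where there is no reading.
- viewer.camera_info(name): a dict with "fx", "fy", "cx", "cy" (pixels), "R" (3x3) and "t" (3): a world point X has camera coordinates R X + t. Camera axes: x right, y down, z forward; pixel columns grow to the right and rows downward; lengths in m; the calibration is good to about 2 mm. A picture is of the moment at which its call begins: read the wrist's pose just before it. camera_info takes no time and is no camera call; for the wrist camera it gives the pose at the moment of the call.
- bot.job_done(): hands the job in; it is judged then, once.
The state is a dict: "clock": time; "qpos": joint angles; "qd": joint speeds; "joint_efforts": joint torques, N m; "position": TCP position; "tool_rot": TCP orientation; "force": force on the tool from outside, world axes, zero at the start; "moment": the same for the moment, N m; "grip_width": finger opening in m; "finger_force": force on a finger pad.
Only numpy, scipy, OpenCV 4.12 (cv2) and the standard library are available. Lean on these libraries where they do the work, as an engineer would, in place of code of your own. Each camera call takes 0.05 s, during which the arm holds its last target. There are 200 camera calls.

## Working session

There is one attempt and no reset: what is moved stays moved. The work goes in short steps, Python scripts to look and compute and a tool call to move; the robot and the scene stay as the last step left them, time stands still between calls to the robot, and variables do not carry over. Pictures are saved under pics/ and viewed, at most 13 in all, crops included, and the job is handed in when it is done.

Besides the shell and the picture viewer there is one more tool, called by a JSON object that holds its "api" and its "payload". play_rows: Moves the arm, as the interface text tells. Its arguments: {"type":"object","properties":{"motion":{"type":"array"},"squeeze":{"type":"number"}},"required":["motion"]}

```bash
mkdir -p pics; cat > h.py <<'E'
import numpy as np, cv2
from workcell import observe, viewer, bot
def grab(n,f):
    im,d=viewer.grab_frame(n); cv2.imwrite(f'pics/{f}.png',im[:,:,::-1]); np.save(f'pics/{f}.npy',d); return im,d
def cloud(n,d):
    c=viewer.camera_info(n); v,u=np.mgrid[:480,:640]
    P=np.stack([(u-c['cx'])/c['fx']*d,(v-c['cy'])/c['fy']*d,d],-1)
    return (P-c['t'])@c['R']
E
python3 - <<'E'
from h import *
for n in('scene','side'):
    im,d=grab(n,n+'0'); np.save(f'pics/{n}c.npy',cloud(n,d))
s=observe(); print(s['clock'],s['position'],s['tool_rot'],s['force'])
E
```

```text
0.1 [ 0.2534182  -0.57095949  0.19381164] [-3.14060836e+00  7.79657413e-05  4.17809431e-01] [0.42392823 0.93022098 0.41928441]
```

View pics/scene0.png

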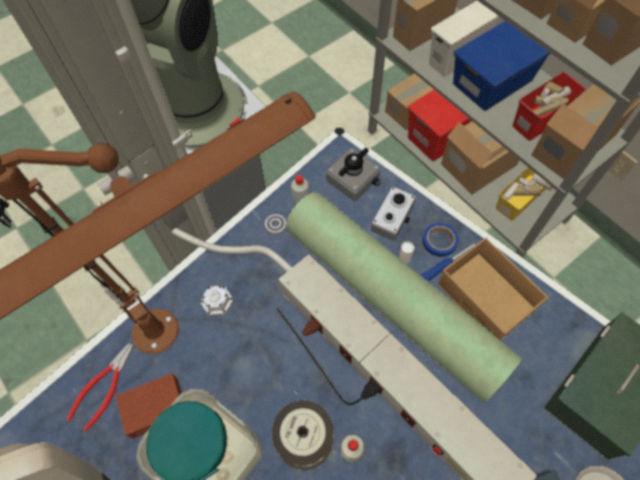

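The scene shows the stop box at (353,172), the control box at (394,212) with its larger button probably at (402,195), and the green roll to their right. The bottle is at (299,185), the sleeve at (407,250) and the tape at (440,238).

```bash
python3 - <<'E'
from h import *
im=cv2.imread('pics/scene0.png'); c=np.load('pics/scenec.npy')
for u,v in [(353,172),(353,158),(394,212),(402,195),(388,216),(299,185),(407,250),(440,238),(350,195),(310,210)]: print(u,v,c[v,u].round(3))
cr=lambda i,x,y,w,h:cv2.resize(i[y:y+h,x:x+w],(w*6,h*6),interpolation=cv2.INTER_CUBIC)
cv2.imwrite('pics/cr.png',cr(im,310,135,125,115)[:600,:750])
# box lids
for n in('scene','side'):
    c=np.load(f'pics/{n}c.npy')
    for z0,z1 in((.046,.054),(.040,.0475),(.06,.1)):
        m=((c[...,2]>z0)&(c[...,2]<z1)&(c[...,0]>.2)&(c[...,0]<.85)&(c[...,1]>-.3)&(c[...,1]<.6)).astype(np.uint8)
        k,l,st,ce=cv2.connectedComponentsWithStats(m)
        for i in range(1,k):
            if st[i,4]>60:
                p=c[l==i]; r=cv2.minAreaRect(p[:,:2].astype(np.float32)); print(n,z0,st[i],np.round(r[0],3),np.round(r[1],3),round(r[2],1),p[:,2].mean().round(4))
E
```

```text
353 172 [0.477 0.174 0.058]
353 158 [0.464 0.183 0.094]
394 212 [0.621 0.182 0.042]
402 195 [0.602 0.224 0.054]
388 216 [0.626 0.156 0.057]
299 185 [0.426 0.045 0.063]
407 250 [0.722 0.127 0.062]
440 238 [0.73  0.239 0.   ]
350 195 [0.506 0.141 0.02 ]
310 210 [0.525 0.003 0.116]
scene 0.046 [327 148  53  43 695] [0.464 0.185] [0.097 0.099] 8.2 0.0495
scene 0.046 [390 192  17  16  93] [0.605 0.211] [0.042 0.04 ] 56.2 0.0491
scene 0.046 [382 212  13  11  66] [0.624 0.159] [0.029 0.03 ] 47.4 0.0493
scene 0.046 [271 251  21  20 101] [ 0.554 -0.11 ] [0.062 0.014] 4.5 0.0488
scene 0.04 [372 186  43  47 745] [0.614 0.187] [0.063 0.118] 22.3 0.0436
scene 0.04 [262 247  25  24 122] [ 0.539 -0.112] [0.081 0.019] 9.8 0.0442
scene 0.06 [338 147  31  30 404] [0.466 0.184] [0.099 0.045] 80.0 0.0862
scene 0.06 [292 175  15  15 128] [0.422 0.047] [0.034 0.03 ] 45.7 0.0731
scene 0.06 [316 192  66  53  89] [0.584 0.066] [0.201 0.01 ] 7.3 0.0953
scene 0.06 [150 196  46  38 414] [ 0.315 -0.238] [0.125 0.04 ] 89.1 0.0781
scene 0.06 [ 285  214  124  114 1930] [ 0.673 -0.023] [0.358 0.021] 7.0 0.084
scene 
[... 1054 characters left out ...]
78] [0.61  0.187] [0.063 0.121] 23.0 0.0451
side 0.04 [350 359  64  17 259] [0.454 0.224] [0.1   0.024] 11.1 0.0434
side 0.06 [262 139  17  21 198] [ 0.838 -0.282] [0.037 0.038] 17.8 0.0816
side 0.06 [ 223  179  131   47 4132] [ 0.724 -0.096] [0.257 0.098] 3.9 0.0868
side 0.06 [486 184  53  50 866] [ 0.297 -0.198] [0.066 0.128] 53.6 0.08
side 0.06 [ 189  241  200   46 4210] [0.666 0.079] [0.372 0.025] 7.4 0.0813
side 0.06 [138 269  63  69 804] [0.828 0.214] [0.14  0.043] 90.0 0.0715
side 0.06 [412 272  23  23 316] [0.417 0.052] [0.039 0.034] 5.5 0.0718
side 0.06 [245 280  16  13 158] [0.712 0.134] [0.03 0.03] 64.0 0.0622
side 0.06 [370 305  30  55 929] [0.461 0.185] [0.047 0.101] 29.0 0.0876
```

View pics/cr.png

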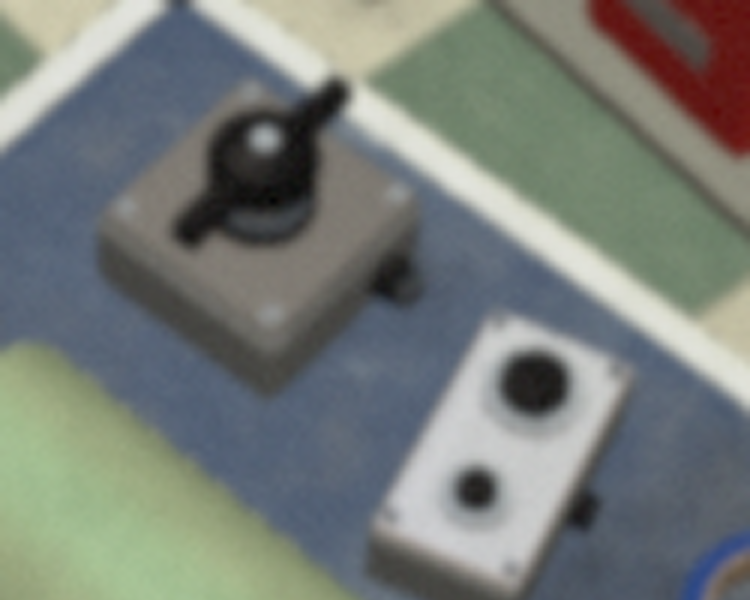

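View pics/side0.png

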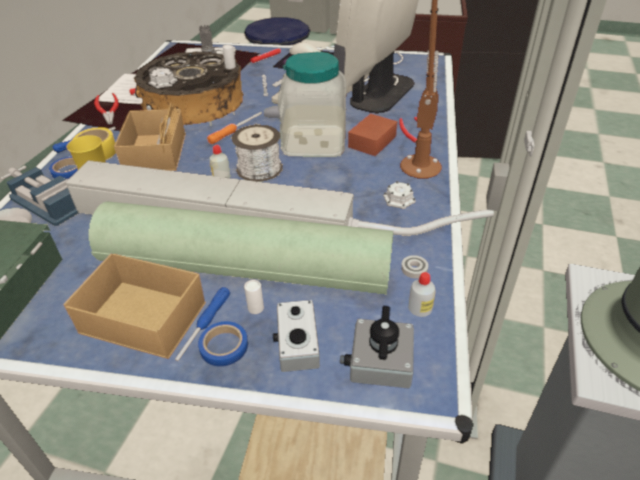

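The side view shows the stop box at (382,350), the control box at (297,335) with the larger button nearer the camera, and a lamp and grey post near the bench's front edge. Next I'll map the obstacles on the way there.

```bash
python3 - <<'E'
from h import *
im,d=grab('wrist','wr0')
s=observe();print(s['clock'])
P=np.concatenate([np.load('pics/scenec.npy').reshape(-1,3),np.load('pics/sidec.npy').reshape(-1,3)])
for nm,f in(('max z',lambda z:z.max()),('min z above .12',lambda z:z.min())):
    print(nm,'(cm) cols y .4..-.95')
    for x in np.arange(-.3,.9,.06):
        r=''
        for y in np.arange(.4,-.95,-.06):
            m=(abs(P[:,0]-x)<.03)&(abs(P[:,1]-y)<.03)&(P[:,2]<2)&(P[:,2]>(.12 if 'min' in nm else -.3))
            r+='%4s'%(int(100*f(P[m,2])) if m.sum()>3 else '.')
        print('%.2f'%x,r)
E
```

```text
0.15
max z (cm) cols y .4..-.95
-0.30    .   .   .   .   .   .   .   .   .   .   .   .   .   .   .   .   .   .   .   .   .   .   .
-0.24    .   .   .   .   .   .   .   .   .   .   .   .   .   .   .   .   .   .   .   .   .   .   .
-0.18    .   .   .   .   .   .   .   .   .   .   .   .   .   .   .   .   .   .   .   .   .   .   .
-0.12    .   .   .   .   0   .   .   .   .   .   .   .   .   .   .   .   .   .   .   .   .   .   .
-0.06    .   .   .   .   1   1   .   .   .   .   .   .   .   .   .   .   .   .   .   .   .   .   .
0.00    .   .   .   .   1  31   .  25  33   0   .   .   .   .   .   .   .   .   .   .   .   .   .
0.06    .   .   .   .   1  35  39  42  44   1   .   .   .   .   .   .   .   .   .   .   .   .   .
0.12    .   .   .   .   0   1  36  39   1   0   .   .   .   .   .   .   .   .   .   .   .   .   .
0.18    .   .   .   .   .   .   .   .   .   .   .   .   .   .   .   .   .   .   .   .   .   .   .
0.24    .   .   .   .   .   .   .   .   .  50  49   .  66   .   .  32  26   .   .   .   .   .   .
0.30    .   .   0   0   0   0   .   .   .  60  64  69  69   .   .   .   .   .   .  
[... 2198 characters left out ...]
 .   .   .   .
0.48    .   .   .   .   .   .  12  12   .   .   .   .   .  12  12   .   .   .   .   .   .   .   .
0.54    .   .   .   .   .   .  12  12   .   .   .   .  60  12  12   .   .   .   .   .   .   .   .
0.60    .   .   .   .   .   .  12  12  59  58  58  59  59  59  59  59   .   .   .   .   .  15  14
0.66    .   .   .   .   .   .  12  12  59  59  59  59  59  59  59  59   .  21  13  12  12  12  14
0.72    .   .   .   .   .   .  12   .   .   .   .   .   .  12  12  12  14  12  12   .   .   .   .
0.78    .   .   .   .   .   .  12   .   .   .   .   .   .  12  18  21  14  13   .   .   .   .   .
0.84    .   .   .   .   .   .  12   .   .   .   .   .   .  12  12  18  18   .   .   .   .   .   .
```

View pics/wr0.png

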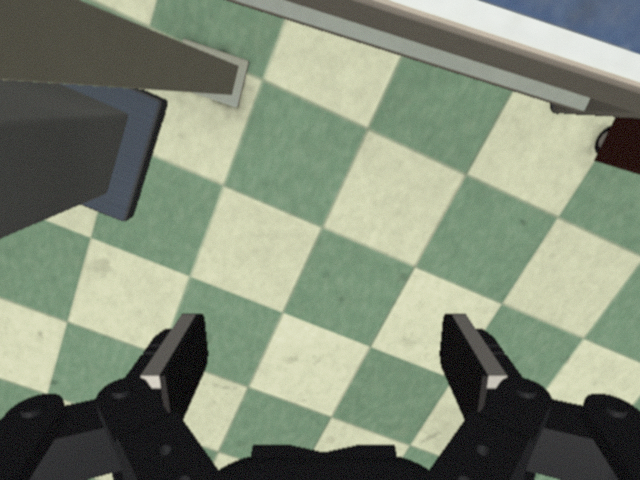

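The wrist view shows only the floor between cart and bench, with the bench edge at top right. A tall post at about x 0.24–0.36, y −0.14…−0.32 stands between the arm and the target, so I need its footprint.

```bash
python3 - <<'E'
from h import *
for n in('scene','side'):
    P=np.load(f'pics/{n}c.npy'); i=viewer.camera_info(n); print(n,'cam at',(-i['R'].T@i['t']).round(2),'fwd',i['R'][2].round(2))
    for z in(-.3,-.1,0.02,.15,.3,.45,.6,.75,.9,1.1):
        m=(abs(P[...,2]-z)<.03)&(P[...,0]>.14)&(P[...,0]<.42)&(P[...,1]>-.5)&(P[...,1]<.1)
        if z==.02:m&=P[...,0]<.33
        if m.sum()>5: p=P[m]; print(z,m.sum(),'x',np.percentile(p[:,0],[1,50,99]).round(3),'y',np.percentile(p[:,1],[1,50,99]).round(3))
P=np.load('pics/scenec.npy'); im=cv2.imread('pics/scene0.png')
for u,v in[(120,50),(60,10),(90,100),(160,60),(195,130),(175,180),(205,210),(135,60),(180,135),(180,30),(160,10),(205,20),(200,60),(115,185)]: print(u,v,P[v,u].round(3),im[v,u])
P=np.load('pics/sidec.npy')
for u,v in[(540,50),(570,20),(510,250),(490,370),(500,190),(470,400),(535,140),(630,50),(600,240)]: print(u,v,P[v,u].round(3))
E
```

```text
scene cam at [ 1.05 -0.37  1.18] fwd [-0.37  0.28 -0.89]
-0.1 593 x [0.252 0.298 0.318] y [-0.309 -0.245 -0.149]
0.02 687 x [0.261 0.301 0.328] y [-0.308 -0.245 -0.147]
0.15 22 x [0.327 0.33  0.334] y [-0.26  -0.246 -0.217]
0.3 1400 x [0.237 0.298 0.316] y [-0.498 -0.22  -0.148]
0.45 2469 x [0.253 0.298 0.318] y [-0.309 -0.236 -0.149]
0.6 3641 x [0.252 0.298 0.318] y [-0.309 -0.241 -0.152]
side cam at [0.39 0.72 0.75] fwd [ 0.22 -0.72 -0.66]
-0.3 623 x [0.229 0.279 0.314] y [-0.298 -0.179 -0.146]
-0.1 861 x [0.229 0.28  0.314] y [-0.297 -0.18  -0.146]
0.02 1624 x [0.14  0.243 0.329] y [-0.275 -0.15   0.096]
0.15 1627 x [0.229 0.286 0.328] y [-0.295 -0.182 -0.146]
0.3 1878 x [0.229 0.28  0.314] y [-0.296 -0.179 -0.145]
0.45 2392 x [0.229 0.276 0.314] y [-0.294 -0.179 -0.146]
120 50 [ 0.309 -0.2    0.547] [179 187 188]
60 10 [ 0.298 -0.254  0.645] [78 90 94]
90 100 [ 0.308 -0.279  0.487] [77 90 92]
160 60 [ 0.045 -0.061  0.247] [ 90 111 107]
195 130 [ 0.081 -0.046  0.016] [ 96 118 114]
175 180 [ 0.626 -0.275  0.608] [ 62  90 134]
205 210 [ 0.288 -0.158 -0.018] [ 91 103 108]
135 60 [ 0.307 -0.183  0.514] [78 92 93]
180 135 [ 0.282 -0.149  0.269] [137 152 153]
180 30 [ 0.099 -0.013  0.343] [18 19 22]
160 10 [ 0.074 -0.033  0.39 ] [45 52 51]
205 20 [0.07  0.063 0.309] [13 12  9]
200 60 [0.083 0.021 0.225] [56 67 64]
115 185 [ 0.586 -0.337  0.61 ] [ 53  79 123]
540 50 [ 0.302 -0.181  0.414]
570 20 [ 0.275 -0.149  0.474]
510 250 [ 0.264 -0.149  0.014]
490 370 [ 0.177 -0.432 -0.761]
500 190 [ 0.307 -0.215  0.111]
470 400 [0.31  0.218 0.002]
535 140 [ 0.276 -0.15   0.27 ]
630 50 [-0.626 -3.551 -0.765]
600 240 [-0.233 -1.238 -0.758]
```

{"api": "play_rows", "payload": {"motion": [[0, 0, -5, -0.14, 0, 0, -1], [0, 0, -10, -0.28, 0, 0, -1], [0, 0, -15, -0.42, 0, 0, -1], [0, 0, -20, -0.56, 0, 0, -1], [0, 0, -25, -0.7, 0, 0, -1]], "squeeze": 20}}

```text
clock: 0.65
position: [0.2534, -0.5708, 0.4472]
tool_rot: [2.435, -0.001, 0.418]
force: [0.6, -0.9, 0.9]
grip_width: 0.012
finger_force: 0.0
```

```bash
cat >> h.py <<'E'
from scipy.spatial.transform import Rotation as Ro
def st():
    s=observe(); p=s['position']; print('t',round(s['clock'],2),'q',np.round(s['qpos'],3),'p',np.round(p,4),'r',np.hypot(*p[:2]).round(3),'az',np.degrees(np.arctan2(p[1],p[0])).round(1),'rpy',np.round(s['tool_rot'],3),'F',np.round(s['force'],1)); return s
def rel(p,R,s=None):
    "shift (cm) and rotvec in tool axes from present pose to p,R"
    s=s or observe(); R0=Ro.from_euler('xyz',s['tool_rot'])
    return np.round(100*R0.inv().apply(np.array(p)-s['position']),1),np.round((R0.inv()*R).as_rotvec(),3)
E
python3 - <<'E'
from h import *
s=st()
for n in('scene','side'):
    c=np.load(f'pics/{n}c.npy'); q=c[...,:2]-[.463,.185]; r=np.hypot(q[...,0],q[...,1])
    m=(c[...,2]>.064)&(c[...,2]<.1)&(r<.06); p=c[m]; print(n,m.sum(),'ctr top',p[p[:,2]>.091].mean(0).round(4))
    w=m&(r>.028); qq=c[w][:,:2]; a=np.linalg.svd(qq-qq.mean(0),full_matrices=False)[2][0]; print('wing axis deg',np.degrees(np.arctan2(a[1],a[0]))%180,'mean',qq.mean(0).round(4), c[w][:,2].mean())
    z=c[...,2]; m=(z>.047)&(z<.053)&(r<.08); rr=cv2.minAreaRect(c[m][:,:2].astype(np.float32)); print(np.round(rr[0],4),np.round(rr[1],4),rr[2])
    for nm,ct in(('big',(.603,.213)),('small',(.624,.159))):
        q=np.hypot(c[...,0]-ct[0],c[...,1]-ct[1]); m=(z>.0525)&(z<.065)&(q<.03); print(nm,c[m].mean(0).round(4),m.sum())
E
```

```text
t 0.65 q [ 1.033 -0.034 -0.032  1.907  0.179  0.575 -0.267] p [ 0.2534 -0.5708  0.4472] r 0.625 az -66.1 rpy [ 2.435e+00 -1.000e-03  4.180e-01] F [ 0.6 -0.9  0.9]
scene 400 ctr top [0.4653 0.1834 0.093 ]
wing axis deg 98.72583550185861 mean [0.4663 0.1808] 0.08332658044170506
[0.4642 0.1843] [0.0962 0.0974] 10.062021255493164
big [0.6029 0.2112 0.056 ] 91
small [0.6251 0.1604 0.0554] 35
side 885 ctr top [0.4607 0.1864 0.0937]
wing axis deg 99.05609372315892 mean [0.4588 0.1965] 0.08573973066810611
[0.4609 0.1846] [0.0956 0.0997] 9.275647163391113
big [0.5987 0.2131 0.057 ] 222
small [0.6204 0.1617 0.0566] 75
```

```bash
cat >> h.py <<'E'
L0,L1,L2,L3=.324,.527,.425,.365
def fk(q2,q4,q6):
    a,b,c=q2,q2+q4,q2+q4+q6
    return np.array([L1*np.sin(a)+L2*np.sin(b)+L3*np.sin(c),L0+L1*np.cos(a)+L2*np.cos(b)+L3*np.cos(c),c])
def prow(W):
    "planar rows (y cm, z cm, rx) in the frame of W[0], 5 a call"
    for k in range(0,len(W)-1,5):
        r0,z0,c0=W[k]; print('call')
        for r,z,c in W[k+1:k+6]:
            d=np.array([r-r0,z-z0]); zt=np.array([np.sin(c0),np.cos(c0)]); yt=np.array([-np.cos(c0),np.sin(c0)])
            print(np.round([100*d@yt,100*d@zt,-(c0-c)],2),'  r,z,c',np.round([r,z,c],3))
E
python3 - <<'E'
from h import *
A=np.array([-.034,1.907,.575]);B=np.array([-.3,.74,.16])
print(fk(*A))
prow([fk(*(A+(B-A)*t)) for t in np.linspace(0,1,26)])
E
```

```text
[0.62117162 0.44353663 2.448     ]
call
[ 4.26 -1.82 -0.07]   r,z,c [0.642 0.485 2.374]
[ 8.41 -3.95 -0.15]   r,z,c [0.661 0.528 2.3  ]
[12.44 -6.38 -0.22]   r,z,c [0.676 0.572 2.226]
[16.34 -9.11 -0.3 ]   r,z,c [0.689 0.618 2.152]
[ 20.06 -12.11  -0.37]   r,z,c [0.698 0.665 2.078]
call
[ 4.49 -1.77 -0.07]   r,z,c [0.704 0.713 2.004]
[ 8.89 -3.86 -0.15]   r,z,c [0.707 0.761 1.931]
[13.18 -6.26 -0.22]   r,z,c [0.707 0.811 1.857]
[17.33 -8.96 -0.3 ]   r,z,c [0.704 0.86  1.783]
[ 21.32 -11.95  -0.37]   r,z,c [0.697 0.909 1.709]
call
[ 4.74 -1.67 -0.07]   r,z,c [0.687 0.959 1.635]
[ 9.41 -3.66 -0.15]   r,z,c [0.674 1.008 1.561]
[13.96 -5.97 -0.22]   r,z,c [0.657 1.056 1.487]
[18.39 -8.59 -0.3 ]   r,z,c [0.638 1.103 1.413]
[ 22.68 -11.51  -0.37]   r,z,c [0.614 1.15  1.339]
call
[ 5.   -1.51 -0.07]   r,z,c [0.588 1.195 1.265]
[ 9.92 -3.34 -0.15]   r,z,c [0.559 1.239 1.191]
[14.75 -5.5  -0.22]   r,z,c [0.527 1.281 1.117]
[19.47 -7.97 -0.3 ]   r,z,c [0.492 1.321 1.044]
[ 24.04 -10.76  -0.37]   r,z,c [0.455 1.359 0.97 ]
call
[ 5.23 -1.28 -0.07]   r,z,c [0.414 1.395 0.896]
[10.41 -2.89 -0.15]   r,z,c [0.372 1.429 0.822]
[15.49 -4.84 -0.22]   r,z,c [0.327 1.46  0.748]
[20.48 -7.11 -0.3 ]   r,z,c [0.28  1.488 0.674]
[25.33 -9.69 -0.37]   r,z,c [0.231 1.513 0.6  ]
```

{"api": "play_rows", "payload": {"motion": [[0, 4.3, -1.8, -0.07, 0, 0, -1], [0, 8.4, -4.0, -0.15, 0, 0, -1], [0, 12.4, -6.4, -0.22, 0, 0, -1], [0, 16.3, -9.1, -0.3, 0, 0, -1], [0, 20.1, -12.1, -0.37, 0, 0, -1]]}}

```text
clock: 1.15
position: [0.2843, -0.6406, 0.6678]
tool_rot: [2.069, 0.0, 0.418]
force: [-0.0, 0.3, 0.2]
grip_width: -0.0002
finger_force: 0.0
```

{"api": "play_rows", "payload": {"motion": [[0, 4.5, -1.8, -0.07, 0, 0, -1], [0, 8.9, -3.9, -0.15, 0, 0, -1], [0, 13.2, -6.3, -0.22, 0, 0, -1], [0, 17.3, -9.0, -0.3, 0, 0, -1], [0, 21.3, -12.0, -0.37, 0, 0, -1]]}}

```text
clock: 1.65
position: [0.283, -0.6375, 0.9122]
tool_rot: [1.699, 0.0, 0.418]
force: [0.1, -1.2, -0.2]
grip_width: -0.0
finger_force: 0.0
```

```bash
python3 - <<'E'
from h import *
s=st(); print(fk(*np.array(s['qpos'])[[1,3,5]]))
E
```

```text
t 1.65 q [ 1.059 -0.137 -0.066  1.435  0.383  0.432 -0.38 ] p [ 0.283  -0.6375  0.9122] r 0.697 az -66.1 rpy [1.699 0.    0.418] F [ 0.1 -1.2 -0.2]
[0.69747775 0.90290345 1.72989758]
```

{"api": "play_rows", "payload": {"motion": [[0, 4.7, -1.7, -0.07, 0, 0, -1], [0, 9.4, -3.7, -0.15, 0, 0, -1], [0, 14.0, -6.0, -0.22, 0, 0, -1], [0, 18.4, -8.6, -0.3, 0, 0, -1], [0, 22.7, -11.5, -0.37, 0, 0, -1]]}}

```text
clock: 2.15
position: [0.2495, -0.562, 1.1474]
tool_rot: [1.329, 0.0, 0.418]
force: [-0.4, 0.2, -0.6]
grip_width: -0.0001
finger_force: 0.0
```

{"api": "play_rows", "payload": {"motion": [[0, 5.0, -1.5, -0.07, 0, 0, -1], [0, 9.9, -3.3, -0.15, 0, 0, -1], [0, 14.8, -5.5, -0.22, 0, 0, -1], [0, 19.5, -8.0, -0.3, 0, 0, -1], [0, 24.0, -10.8, -0.37, 0, 0, -1]]}}

```text
clock: 2.65
position: [0.1878, -0.4229, 1.3446]
tool_rot: [0.959, 0.0, 0.418]
force: [-0.6, -0.6, 0.5]
grip_width: 0.0001
finger_force: 0.0
```

```bash
python3 - <<'E'
from h import *
s=st(); print(fk(*np.array(s['qpos'])[[1,3,5]]))
E
```

```text
t 2.65 q [ 1.225 -0.249 -0.197  1.023  0.608  0.22  -0.567] p [ 0.1878 -0.4229  1.3446] r 0.463 az -66.1 rpy [0.959 0.    0.418] F [-0.6 -0.6  0.5]
[0.4729529 1.3379049 0.9938611]
```

{"api": "play_rows", "payload": {"motion": [[0, 5.2, -1.3, -0.07, 0, 0, -1], [0, 10.4, -2.9, -0.15, 0, 0, -1], [0, 15.5, -4.8, -0.22, 0, 0, -1], [0, 20.5, -7.1, -0.3, 0, 0, -1], [0, 25.3, -9.7, -0.37, 0, 0, -1]]}}

```text
clock: 3.15
position: [0.1195, -0.2711, 1.4677]
tool_rot: [0.641, -0.003, 0.415]
force: [0.6, -0.3, 0.3]
grip_width: 0.0004
finger_force: 0.0
```

```bash
cat >> h.py <<'E'
def swing(da,n=5,dr=0,dz=0):
    "n rows: rotate whole pose about base z by da (deg)"
    s=observe(); R0=Ro.from_euler('xyz',s['tool_rot']); p=np.array(s['position'])
    for i in range(1,n+1):
        Z=Ro.from_euler('z',da*i/n,degrees=True); print(*[np.round(x,3).tolist() for x in rel(Z.apply(p),Z*R0,s)])
E
python3 - <<'E'
from h import *
s=st(); print(fk(*np.array(s['qpos'])[[1,3,5]]))
swing(35)
E
```

```text
t 3.15 q [ 1.131 -0.304 -0.175  0.897  1.337  0.162 -1.213] p [ 0.1195 -0.2711  1.4677] r 0.296 az -66.2 rpy [ 0.641 -0.003  0.415] F [ 0.6 -0.3  0.3]
[0.3304997  1.44477265 0.75585419]
[3.6, 0.2, -0.1] [0.0, 0.073, 0.098]
[7.2, 0.7, -0.5] [0.001, 0.146, 0.196]
[10.6, 1.6, -1.2] [0.001, 0.219, 0.294]
[13.9, 2.8, -2.1] [0.001, 0.292, 0.392]
[17.0, 4.3, -3.2] [0.002, 0.365, 0.49]
```

{"api": "play_rows", "payload": {"motion": [[0, 1, 0, -0.01, 0, 0, -1], [0, 2, 0, -0.02, 0, 0, -1], [0, 3, 0, -0.03, 0, 0, -1], [0, 3, 0, -0.03, 0, 0, -1], [0, 3, 0, -0.03, 0, 0, -1]]}}

```text
clock: 3.65
position: [0.1121, -0.2534, 1.4837]
tool_rot: [0.617, -0.002, 0.416]
force: [0.7, -0.7, -1.8]
grip_width: 0.0001
finger_force: 0.0
```

```bash
python3 - <<'E'
from h import *
s=st(); print(fk(*np.array(s['qpos'])[[1,3,5]]))
swing(35)
E
```

```text
t 3.65 q [ 1.082 -0.298 -0.174  0.848  1.285  0.189 -1.115] p [ 0.1121 -0.2534  1.4837] r 0.277 az -66.1 rpy [ 0.617 -0.002  0.416] F [ 0.7 -0.7 -1.8]
[0.31320533 1.46002443 0.73858278]
[3.4, 0.2, -0.1] [0.0, 0.071, 0.1]
[6.7, 0.7, -0.5] [0.001, 0.141, 0.199]
[9.9, 1.5, -1.1] [0.001, 0.212, 0.299]
[13.0, 2.6, -1.9] [0.001, 0.283, 0.399]
[15.9, 4.1, -2.9] [0.001, 0.354, 0.498]
```

{"api": "play_rows", "payload": {"motion": [[0, 2, 0, -0.03, 0, 0, -1], [0, 4, 0, -0.06, 0, 0, -1], [0, 6, 0, -0.08, 0, 0, -1], [0, 8, 0, -0.1, 0, 0, -1], [0, 9, 0, -0.11, 0, 0, -1]]}}

```text
clock: 4.15
position: [0.0814, -0.1849, 1.5365]
tool_rot: [0.505, -0.002, 0.415]
force: [-0.2, -0.3, 0.1]
grip_width: 0.0
finger_force: 0.0
```

```bash
python3 - <<'E'
from h import *
s=st(); print(fk(*np.array(s['qpos'])[[1,3,5]]))
swing(35)
E
```

```text
t 4.15 q [ 0.998 -0.274 -0.208  0.682  1.276  0.233 -0.978] p [ 0.0814 -0.1849  1.5365] r 0.202 az -66.2 rpy [ 0.505 -0.002  0.415] F [-0.2 -0.3  0.1]
[0.24413198 1.51411046 0.64059502]
[2.5, 0.1, -0.1] [0.0, 0.059, 0.107]
[4.9, 0.5, -0.3] [0.001, 0.118, 0.214]
[7.2, 1.2, -0.7] [0.001, 0.177, 0.321]
[9.5, 2.1, -1.2] [0.001, 0.237, 0.428]
[11.6, 3.2, -1.8] [0.001, 0.296, 0.535]
```

{"api": "play_rows", "payload": {"motion": [[2.5, 0.1, -0.1, 0, 0.06, 0.107, -1], [4.9, 0.5, -0.3, 0, 0.118, 0.214, -1], [7.2, 1.2, -0.7, 0, 0.177, 0.32, -1], [9.5, 2.1, -1.2, 0, 0.237, 0.43, -1], [11.6, 3.2, -1.8, 0, 0.296, 0.535, -1]]}}

```text
clock: 4.65
position: [0.1746, -0.1049, 1.5357]
tool_rot: [0.506, -0.002, 1.031]
force: [0.2, -0.9, -0.7]
grip_width: 0.0001
finger_force: 0.0
```

```bash
python3 - <<'E'
from h import *
s=st()
swing(35)
E
```

```text
t 4.65 q [ 0.534 -0.273 -0.221  0.685  1.105  0.178 -0.937] p [ 0.1746 -0.1049  1.5357] r 0.204 az -31.0 rpy [ 0.506 -0.002  1.031] F [ 0.2 -0.9 -0.7]
[2.5, 0.1, -0.1] [0.0, 0.059, 0.107]
[4.9, 0.5, -0.3] [0.001, 0.118, 0.214]
[7.3, 1.2, -0.7] [0.001, 0.178, 0.321]
[9.6, 2.1, -1.2] [0.001, 0.237, 0.427]
[11.7, 3.2, -1.8] [0.001, 0.296, 0.534]
```

{"api": "play_rows", "payload": {"motion": [[2.5, 0.1, -0.1, 0, 0.06, 0.107, -1], [4.9, 0.5, -0.3, 0, 0.118, 0.214, -1], [7.3, 1.2, -0.7, 0, 0.178, 0.32, -1], [9.6, 2.1, -1.2, 0, 0.237, 0.43, -1], [11.7, 3.2, -1.8, 0, 0.296, 0.535, -1]]}}

```text
clock: 5.15
position: [0.2033, 0.0149, 1.5356]
tool_rot: [0.505, -0.001, 1.643]
force: [0.3, -0.5, 0.2]
grip_width: -0.0001
finger_force: 0.0
```

{"api": "play_rows", "payload": {"motion": [[2.5, 0.1, -0.1, 0, 0.06, 0.107, -1], [4.9, 0.5, -0.3, 0, 0.118, 0.214, -1], [6.1, 0.9, -0.5, 0, 0.148, 0.267, -1], [6.1, 0.9, -0.5, 0, 0.148, 0.267, -1], [6.1, 0.9, -0.5, 0, 0.148, 0.267, -1]]}}

```text
clock: 5.65
position: [0.1886, 0.074, 1.5359]
tool_rot: [0.504, -0.001, 1.942]
force: [0.4, -0.6, -0.5]
grip_width: -0.0001
finger_force: 0.0
```

```bash
python3 - <<'E'
from h import *
s=st(); q=np.array(s['qpos'])
p=s['position']; r=np.hypot(*p[:2])
# joint-interp path to tool-down above the stop head (r .499, z .17)
from scipy.optimize import fsolve
B=fsolve(lambda x:fk(*x)-[.499,.19,np.pi],[.3,1.8,1.0]); print('B',B)
A=fsolve(lambda x:fk(*x)-[r,p[2],s['tool_rot'][0]],[-.25,.6,.2]); print('A',A)
prow([fk(*(A+(B-A)*t)) for t in np.linspace(0,1,31)])
E
```

```text
t 5.65 q [-0.346 -0.274 -0.225  0.686  1.069  0.166 -0.924] p [0.1886 0.074  1.5359] r 0.203 az 21.4 rpy [ 5.040e-01 -1.000e-03  1.942e+00] F [ 0.4 -0.6 -0.5]
B [0.3268999  1.92648423 0.88820853]
A [-0.28765968  0.71450284  0.07691334]
call
[-6.56  0.74  0.09]   r,z,c [0.264 1.511 0.592]
[-13.11   1.02   0.18]   r,z,c [0.322 1.482 0.68 ]
[-19.61   0.86   0.26]   r,z,c [0.379 1.449 0.768]
[-26.05   0.25   0.35]   r,z,c [0.432 1.412 0.855]
[-32.37  -0.8    0.44]   r,z,c [0.482 1.373 0.943]
call
[-6.22  1.3   0.09]   r,z,c [0.529 1.33  1.031]
[-12.46   2.15   0.18]   r,z,c [0.573 1.284 1.119]
[-18.69   2.55   0.26]   r,z,c [0.613 1.236 1.207]
[-24.86   2.52   0.35]   r,z,c [0.649 1.186 1.295]
[-30.96   2.05   0.44]   r,z,c [0.681 1.134 1.383]
call
[-5.79  1.74  0.09]   r,z,c [0.708 1.08  1.471]
[-11.62   3.04   0.18]   r,z,c [0.732 1.026 1.559]
[-17.45   3.91   0.26]   r,z,c [0.752 0.97  1.647]
[-23.27   4.35   0.35]   r,z,c [0.767 0.914 1.735]
[-29.02   4.36   0.44]   r,z,c [0.778 0.857 1.823]
call
[-5.29  2.04  0.09]   r,z,c [0.784 0.801 1.911]
[-10.65   3.66   0.18]   r,z,c [0.787 0.745 1.999]
[-16.03   4.87   0.26]   r,z,c [0.785 0.69  2.086]
[-21.41   5.65   0.35]   r,z,c [0.779 0.636 2.174]
[-26.75   6.02   0.44]   r,z,c [0.769 0.583 2.262]
call
[-4.79  2.21  0.09]   r,z,c [0.756 0.532 2.35 ]
[-9.65  4.01  0.18]   r,z,c [0.739 0.483 2.438]
[-14.56   5.41   0.26]   r,z,c [0.718 0.436 2.526]
[-19.48   6.41   0.35]   r,z,c [0.694 0.392 2.614]
[-24.38   7.     0.44]   r,z,c [0.668 0.351 2.702]
call
[-4.3   2.24  0.09]   r,z,c [0.638 0.312 2.79 ]
[-8.7   4.1   0.18]   r,z,c [0.606 0.276 2.878]
[-13.15   5.57   0.26]   r,z,c [0.572 0.244 2.966]
[-17.62   6.66   0.35]   r,z,c [0.536 0.215 3.054]
[-22.09   7.35   0.44]   r,z,c [0.499 0.19  3.142]
```

```bash
python3 - <<'E'
from h import *
B=np.array([0.3269,1.9265,0.8882]);A=np.array([-.2877,.7145,.0769])
prow([fk(*(A+(B-A)*t)) for t in np.r_[np.linspace(0,.6,26),np.linspace(.6,1,16)[1:]]])
E
```

```text
call
[-4.72  0.58  0.06]   r,z,c [0.247 1.518 0.567]
[-9.44  0.92  0.13]   r,z,c [0.29  1.498 0.63 ]
[-14.15   1.03   0.19]   r,z,c [0.331 1.477 0.694]
[-18.84   0.9    0.25]   r,z,c [0.372 1.453 0.757]
[-23.49   0.54   0.32]   r,z,c [0.411 1.427 0.82 ]
call
[-4.55  0.87  0.06]   r,z,c [0.448 1.4   0.884]
[-9.12  1.52  0.13]   r,z,c [0.484 1.371 0.947]
[-13.68   1.93   0.19]   r,z,c [0.518 1.34  1.01 ]
[-18.23   2.1    0.25]   r,z,c [0.551 1.308 1.073]
[-22.75   2.05   0.32]   r,z,c [0.581 1.275 1.137]
call
[-4.35  1.13  0.06]   r,z,c [0.61 1.24 1.2 ]
[-8.71  2.03  0.13]   r,z,c [0.636 1.204 1.263]
[-13.08   2.7    0.19]   r,z,c [0.661 1.168 1.327]
[-17.45   3.15   0.25]   r,z,c [0.683 1.13  1.39 ]
[-21.8    3.36   0.32]   r,z,c [0.703 1.091 1.453]
call
[-4.11  1.34  0.06]   r,z,c [0.721 1.052 1.517]
[-8.24  2.45  0.13]   r,z,c [0.737 1.012 1.58 ]
[-12.39   3.34   0.19]   r,z,c [0.751 0.972 1.643]
[-16.55   4.     0.25]   r,z,c [0.762 0.932 1.707]
[-20.69   4.44   0.32]   r,z,c [0.772 0.891 1.77 ]
call
[-3.85  1.49  0.06]   r,z,c [0.779 0.85  1.833]
[-7.73  2.77  0.13]   r,z,c [0.783
[... 228 characters left out ...]
3.26  0.14]   r,z,c [0.774 0.604 2.227]
[-12.09   4.49   0.21]   r,z,c [0.764 0.562 2.297]
[-16.17   5.46   0.28]   r,z,c [0.752 0.522 2.368]
[-20.25   6.17   0.35]   r,z,c [0.739 0.483 2.438]
call
[-3.66  1.82  0.07]   r,z,c [0.722 0.446 2.509]
[-7.38  3.39  0.14]   r,z,c [0.704 0.409 2.579]
[-11.14   4.7    0.21]   r,z,c [0.684 0.375 2.649]
[-14.93   5.76   0.28]   r,z,c [0.662 0.343 2.72 ]
[-18.72   6.56   0.35]   r,z,c [0.638 0.312 2.79 ]
call
[-3.36  1.82  0.07]   r,z,c [0.613 0.283 2.86 ]
[-6.79  3.4   0.14]   r,z,c [0.586 0.257 2.931]
[-10.26   4.73   0.21]   r,z,c [0.558 0.232 3.001]
[-13.76   5.81   0.28]   r,z,c [0.529 0.21  3.071]
[-17.27   6.65   0.35]   r,z,c [0.499 0.19  3.142]
```

{"api": "play_rows", "payload": {"motion": [[0, -4.7, 0.6, 0.06, 0, 0, -1], [0, -9.4, 0.9, 0.13, 0, 0, -1], [0, -14.1, 1.0, 0.19, 0, 0, -1], [0, -18.8, 0.9, 0.25, 0, 0, -1], [0, -23.5, 0.5, 0.32, 0, 0, -1]]}}

```text
clock: 6.15
position: [0.3848, 0.1493, 1.4255]
tool_rot: [0.827, -0.0, 1.939]
force: [-0.8, 0.2, 0.3]
grip_width: -0.0001
finger_force: 0.0
```

{"api": "play_rows", "payload": {"motion": [[0, -4.6, 0.9, 0.06, 0, 0, -1], [0, -9.1, 1.5, 0.13, 0, 0, -1], [0, -13.7, 1.9, 0.19, 0, 0, -1], [0, -18.2, 2.1, 0.25, 0, 0, -1], [0, -22.8, 2.0, 0.32, 0, 0, -1]]}}

```text
clock: 6.65
position: [0.5426, 0.2104, 1.2714]
tool_rot: [1.147, -0.0, 1.939]
force: [1.3, 0.4, 0.3]
grip_width: -0.0
finger_force: 0.0
```

```bash
python3 - <<'E'
from h import *
st()
E
```

```text
t 6.65 q [-0.679 -0.145  0.046  0.997  0.722  0.365 -0.571] p [0.5426 0.2104 1.2714] r 0.582 az 21.2 rpy [ 1.147 -0.     1.939] F [1.3 0.4 0.3]
```

On track, so I continue.

{"api": "play_rows", "payload": {"motion": [[0, -4.4, 1.1, 0.06, 0, 0, -1], [0, -8.7, 2.0, 0.13, 0, 0, -1], [0, -13.1, 2.7, 0.19, 0, 0, -1], [0, -17.5, 3.1, 0.25, 0, 0, -1], [0, -21.8, 3.4, 0.32, 0, 0, -1]]}}

```text
clock: 7.15
position: [0.6553, 0.2539, 1.0866]
tool_rot: [1.467, -0.0, 1.939]
force: [-0.3, -0.1, -0.7]
grip_width: 0.0002
finger_force: 0.0
```

{"api": "play_rows", "payload": {"motion": [[0, -4.1, 1.3, 0.06, 0, 0, -1], [0, -8.2, 2.5, 0.13, 0, 0, -1], [0, -12.4, 3.3, 0.19, 0, 0, -1], [0, -16.5, 4.0, 0.25, 0, 0, -1], [0, -20.7, 4.4, 0.32, 0, 0, -1]]}}

```text
clock: 7.65
position: [0.7161, 0.2775, 0.8855]
tool_rot: [1.787, -0.0, 1.939]
force: [1.4, 0.0, -0.1]
grip_width: -0.0001
finger_force: 0.0
```

{"api": "play_rows", "payload": {"motion": [[0, -3.9, 1.5, 0.06, 0, 0, -1], [0, -7.7, 2.8, 0.13, 0, 0, -1], [0, -11.6, 3.8, 0.19, 0, 0, -1], [0, -15.6, 4.7, 0.25, 0, 0, -1], [0, -19.5, 5.3, 0.32, 0, 0, -1]]}}

```text
clock: 8.15
position: [0.7254, 0.2812, 0.6835]
tool_rot: [2.107, -0.0, 1.939]
force: [-0.4, 0.5, 0.4]
grip_width: -0.0001
finger_force: 0.0
```

{"api": "play_rows", "payload": {"motion": [[0, -4.0, 1.8, 0.07, 0, 0, -1], [0, -8.0, 3.3, 0.14, 0, 0, -1], [0, -12.1, 4.5, 0.21, 0, 0, -1], [0, -16.2, 5.5, 0.28, 0, 0, -1], [0, -20.3, 6.2, 0.35, 0, 0, -1]]}}

```text
clock: 8.65
position: [0.6785, 0.2632, 0.4776]
tool_rot: [2.457, -0.0, 1.939]
force: [1.0, 0.5, 0.9]
grip_width: 0.0002
finger_force: 0.0
```

```bash
python3 - <<'E'
from h import *
s=st()
# to upright tool over the stop head with tool y along azimuth 9.5 deg
R=Ro.from_euler('xyz',[np.pi,0,np.radians(99.5)]); print(rel([.463,.185,.15],R,s))
E
```

```text
t 8.65 q [-0.676  0.152  0.219  1.625  0.05   0.687 -0.13 ] p [0.6785 0.2632 0.4776] r 0.728 az 21.2 rpy [ 2.457 -0.     1.939] F [1.  0.5 0.9]
(array([  0.4, -38.5,  10.9]), array([ 0.682, -0.07 ,  0.195]))
```

{"api": "play_rows", "payload": {"motion": [[0, -3.7, 1.8, 0.07, 0, 0, -1], [0, -7.4, 3.4, 0.14, 0, 0, -1], [0, -11.1, 4.7, 0.21, 0, 0, -1], [0, -14.9, 5.8, 0.28, 0, 0, -1], [0, -18.7, 6.6, 0.34, 0, 0, -1]]}}

```text
clock: 9.15
position: [0.5826, 0.2263, 0.3084]
tool_rot: [2.797, -0.0, 1.939]
force: [-0.1, 0.5, 0.0]
grip_width: 0.0001
finger_force: 0.0
```

{"api": "play_rows", "payload": {"motion": [[0, -3.4, 1.8, 0.07, 0, 0, -1], [0, -6.8, 3.4, 0.14, 0, 0, -1], [0, -10.3, 4.7, 0.21, 0, 0, -1], [0, -13.8, 5.3, 0.28, 0, 0, -1], [0, -17.3, 5.3, 0.344, 0, 0, -1]]}}

```text
clock: 9.65
position: [0.4472, 0.174, 0.1999]
tool_rot: [-3.141, -0.0, 1.939]
force: [0.7, -0.8, 0.0]
grip_width: 0.0001
finger_force: 0.0
```

```bash
python3 - <<'E'
from h import *
s=st()
im,d=grab('wrist','wr1'); c=cloud('wrist',d)
R=Ro.from_euler('xyz',[np.pi,0,np.radians(99.5)]); print(rel([.463,.185,.11],R,s))
z=c[...,2];q=c[...,:2]-[.463,.185]; r=np.hypot(q[...,0],q[...,1])
m=(z>.064)&(z<.1)&(r<.06); print(m.sum(), c[m&(z>.092)].mean(0))
for lo,hi,rm in((.046,.053,.08),):
    m=(z>lo)&(z<hi)&(r<rm); print(m.sum(),cv2.minAreaRect(c[m][:,:2].astype(np.float32)))
m=(z>.064)&(z<.1)&(r>.03)&(r<.06); qq=c[m][:,:2]
if len(qq)>10: a=np.linalg.svd(qq-qq.mean(0),full_matrices=False)[2][0]; print('wing',np.degrees(np.arctan2(a[1],a[0]))%180,qq.mean(0))
E
```

```text
t 9.65 q [-0.637  0.287  0.175  1.971 -0.064  0.888 -0.06 ] p [0.4472 0.174  0.1999] r 0.48 az 21.3 rpy [-3.141 -0.     1.939] F [ 0.7 -0.8  0. ]
(array([0.4, 1.9, 9. ]), array([-0.   , -0.   ,  0.203]))
4472 [0.45895317 0.18090004 0.0923312 ]
7485 ((0.4585128128528595, 0.18096375465393066), (0.09465841948986053, 0.09487539529800415), 8.843585968017578)
wing 99.05519595413881 [0.45777887 0.18353233]
```

View pics/wr1.png

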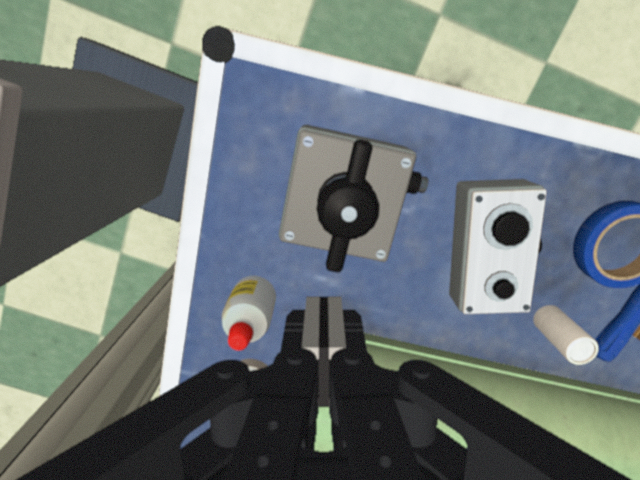

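The wrist view shows the stop box at (350,195) with its wings along the image vertical, the control box at (500,245) and the shut fingertips at (323,300). The fingers are shut and ready, so I go above the head and press.

{"api": "play_rows", "payload": {"motion": [[0.1, 0.5, 3, 0, 0, 0.07, -1], [0.3, 1.2, 6, 0, 0, 0.14, -1], [0.4, 1.7, 8.5, 0, 0, 0.2, -1], [0.4, 1.7, 9.5, 0, 0, 0.203, -1], [0.4, 1.7, 10, 0, 0, 0.203, -1]]}}

```text
clock: 10.2
position: [0.4628, 0.1853, 0.1007]
tool_rot: [3.139, -0.001, 1.74]
force: [-0.1, 0.1, -0.1]
grip_width: -0.0002
finger_force: 0.0
```

{"api": "play_rows", "payload": {"motion": [[0, 0, 0.4, 0, 0, 0, -1], [0, 0, 0.7, 0, 0, 0, -1], [0, 0, 1.0, 0, 0, 0, -1], [0, 0, 1.2, 0, 0, 0, -1], [0, 0, 1.4, 0, 0, 0, -1]]}}

```text
clock: 10.7
position: [0.4631, 0.1868, 0.0876]
tool_rot: [3.137, -0.002, 1.74]
force: [-0.4, -0.2, -0.4]
grip_width: -0.0002
finger_force: 0.0
```

```bash
python3 - <<'E'
from h import *
st()
E
```

```text
t 10.7 q [-0.638  0.487  0.179  2.034 -0.143  0.628 -0.194] p [0.4631 0.1868 0.0876] r 0.499 az 22.0 rpy [ 3.137e+00 -2.000e-03  1.740e+00] F [-0.4 -0.2 -0.4]
```

{"api": "play_rows", "payload": {"motion": [[0, 0, 0.1, 0, 0, 0, -1], [0, 0, 0.2, 0, 0, 0, -1], [0, 0, 0.3, 0, 0, 0, -1], [0, 0, 0.3, 0, 0, 0, -1], [0, 0, 0.3, 0, 0, 0, -1]]}}

```text
clock: 11.2
position: [0.463, 0.1867, 0.0845]
tool_rot: [3.137, -0.002, 1.74]
force: [0.6, 0.4, 0.6]
grip_width: 0.0001
finger_force: 0.0
```

{"api": "play_rows", "payload": {"motion": [[0, 0, 0.1, 0, 0, 0, -1], [0, 0, 0.2, 0, 0, 0, -1], [0, 0, 0.3, 0, 0, 0, -1], [0, 0, 0.3, 0, 0, 0, -1], [0, 0, 0.3, 0, 0, 0, -1]]}}

```text
clock: 11.7
position: [0.4629, 0.1867, 0.0814]
tool_rot: [3.137, -0.001, 1.74]
force: [-0.3, 0.8, -0.3]
grip_width: 0.0004
finger_force: 0.0
```

```bash
python3 - <<'E'
from h import *
st()
im,d=grab('side','s1'); P=cloud('side',d)
cv2.imwrite('pics/s1c.png',cv2.resize(im[250:400,290:490,::-1],(800,600),interpolation=cv2.INTER_CUBIC))
E
```

```text
t 11.7 q [-0.636  0.497  0.176  2.037 -0.146  0.614 -0.192] p [0.4629 0.1867 0.0814] r 0.499 az 22.0 rpy [ 3.137e+00 -1.000e-03  1.740e+00] F [-0.3  0.8 -0.3]
```

View pics/s1c.png

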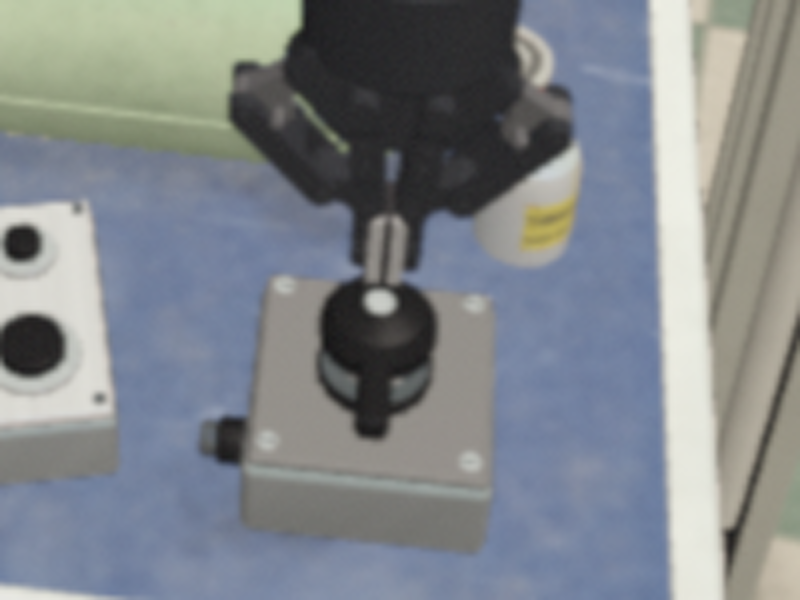

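The side crop shows the mushroom head at (378,320) still up, and the fingertips at (385,270) not touching it. I'll measure where the tips really are.

```bash
python3 - <<'E'
from h import *
s=observe(); p=np.array(s['position'])
for n,f in(('side','s1'),('scene',None)):
    i=viewer.camera_info(n)
    if f: im=cv2.imread('pics/s1.png'); d=np.load('pics/s1.npy')
    else: im,d=grab('scene','sc1'); cv2.imwrite('pics/sc1c.png',cv2.resize(im[110:230,270:430,::-1],(800,600),interpolation=cv2.INTER_CUBIC))
    c=cloud(n,d)
    for nm,X in(('tcp',p),('head',np.array([.462,.184,.094]))):
        Y=i['R']@X+i['t']; print(n,nm,(i['fx']*Y[0]/Y[2]+i['cx']).round(1),(i['fy']*Y[1]/Y[2]+i['cy']).round(1),Y[2].round(3))
    if f:
        for v in range(300,345,3): print(v,[c[v,u].round(3).tolist() for u in(383,386,389)])
E
```

```text
side tcp 382.6 331.9 0.838
side head 383.9 325.7 0.831
300 [[0.465, 0.199, 0.169], [0.461, 0.194, 0.165], [0.457, 0.195, 0.167]]
303 [[0.464, 0.202, 0.166], [0.461, 0.192, 0.157], [0.456, 0.197, 0.163]]
306 [[0.464, 0.198, 0.155], [0.46, 0.196, 0.155], [0.455, 0.197, 0.156]]
309 [[0.463, 0.2, 0.151], [0.459, 0.198, 0.15], [0.455, 0.198, 0.151]]
312 [[0.464, 0.197, 0.14], [0.459, 0.198, 0.144], [0.455, 0.195, 0.142]]
315 [[0.463, 0.197, 0.134], [0.458, 0.198, 0.136], [0.454, 0.197, 0.137]]
318 [[0.463, 0.198, 0.129], [0.458, 0.197, 0.129], [0.454, 0.197, 0.13]]
321 [[0.466, 0.174, 0.093], [0.461, 0.174, 0.094], [0.456, 0.173, 0.094]]
324 [[0.464, 0.182, 0.095], [0.459, 0.181, 0.096], [0.455, 0.18, 0.096]]
327 [[0.463, 0.188, 0.096], [0.458, 0.186, 0.095], [0.454, 0.184, 0.094]]
330 [[0.461, 0.194, 0.096], [0.457, 0.194, 0.096], [0.453, 0.189, 0.093]]
333 [[0.46, 0.199, 0.095], [0.456, 0.195, 0.091], [0.451, 0.196, 0.095]]
336 [[0.46, 0.201, 0.09], [0.455, 0.202, 0.092], [0.45, 0.201, 0.093]]
339 [[0.459, 0.203, 0.084], [0.454, 0.204, 0.088], [0.45, 0.202, 0.087]]
342 [[0.458, 0.209, 0.086], [0.453, 0.209, 0.087], [0.449, 0.204, 0.082]]
scene tcp 353.6 160.0 1.344
scene head 352.7 157.3 1.332
```

View pics/sc1c.png

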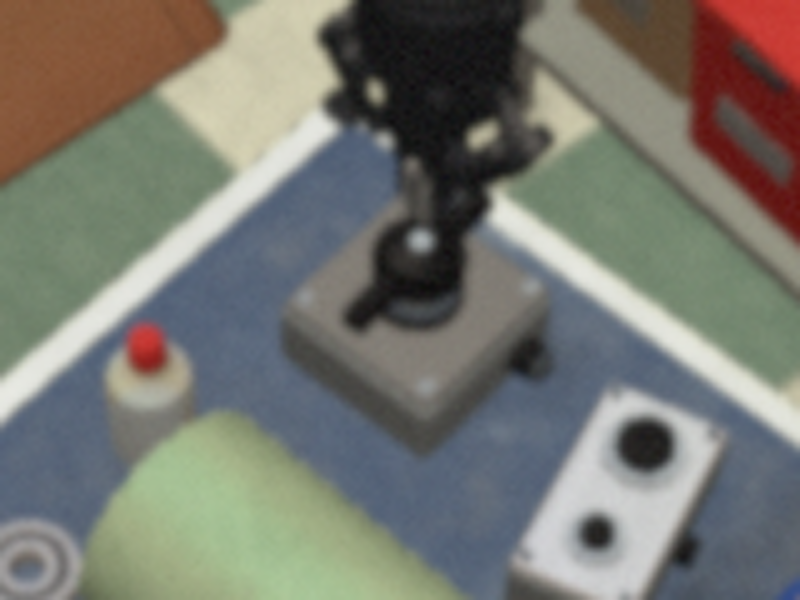

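```bash
python3 - <<'E'
from h import *
s=st(); i=viewer.camera_info('wrist'); print('cam',(-i['R'].T@i['t']).round(3),'fwd',i['R'][2].round(3))
im,d=grab('wrist','wr2'); c=cloud('wrist',d); p=np.array(s['position'])
Y=i['R']@p+i['t']; print('tcp px',i['fx']*Y[0]/Y[2]+i['cx'],i['fy']*Y[1]/Y[2]+i['cy'],Y[2])
for v in range(200,400,10): print(v,[(c[v,u].round(3)).tolist() for u in(318,330)])
z=c[...,2];r=np.hypot(c[...,0]-.4615,c[...,1]-.184);m=(r<.02)&(z<.11)&(z>.06); print(m.sum(),z[m].max() if m.any() else 0)
E
```

```text
t 11.8 q [-0.636  0.497  0.176  2.037 -0.146  0.614 -0.192] p [0.463  0.1867 0.0815] r 0.499 az 22.0 rpy [ 3.137e+00 -2.000e-03  1.740e+00] F [ 0.3 -0.5 -0. ]
cam [0.449 0.265 0.26 ] fwd [ 0.057 -0.309 -0.949]
tcp px 323.05169818436576 276.80454316500504 0.1942126446029076
200 [[0.454, 0.224, 0.084], [0.46, 0.225, 0.084]]
210 [[0.455, 0.22, 0.085], [0.46, 0.22, 0.085]]
220 [[0.456, 0.215, 0.083], [0.461, 0.216, 0.085]]
230 [[0.457, 0.211, 0.086], [0.462, 0.211, 0.084]]
240 [[0.457, 0.206, 0.085], [0.463, 0.206, 0.084]]
250 [[0.458, 0.202, 0.087], [0.463, 0.203, 0.087]]
260 [[0.459, 0.198, 0.091], [0.464, 0.199, 0.089]]
270 [[0.459, 0.194, 0.091], [0.465, 0.195, 0.091]]
280 [[0.46, 0.189, 0.092], [0.465, 0.19, 0.092]]
290 [[0.461, 0.185, 0.093], [0.466, 0.187, 0.094]]
300 [[0.459, 0.196, 0.124], [0.464, 0.196, 0.123]]
310 [[0.459, 0.196, 0.132], [0.464, 0.196, 0.132]]
320 [[0.459, 0.196, 0.139], [0.463, 0.197, 0.139]]
330 [[0.46, 0.196, 0.145], [0.463, 0.196, 0.145]]
340 [[0.46, 0.196, 0.151], [0.463, 0.197, 0.151]]
350 [[0.46, 0.195, 0.154], [0.463, 0.195, 0.154]]
360 [[0.46, 0.192, 0.156], [0.464, 0.193, 0.156]]
370 [[0.46, 0.191, 0.159], [0.464, 0.192, 0.16]]
380 [[0.461, 0.189, 0.16], [0.464, 0.191, 0.163]]
390 [[0.461, 0.186, 0.161], [0.465, 0.188, 0.162]]
4152 0.09522535709507814
```

View pics/wr2.png

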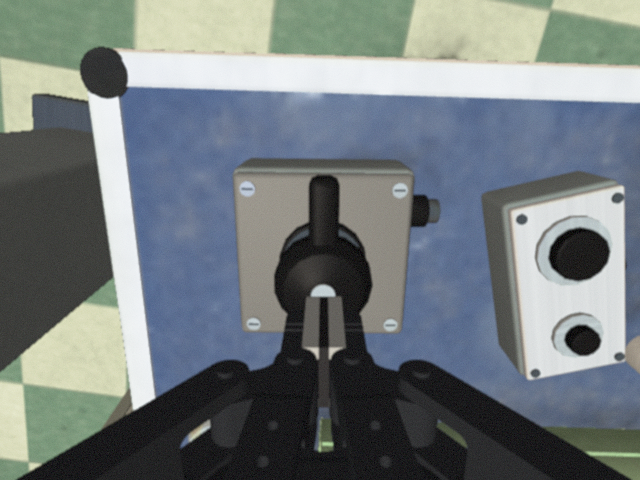

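All three views agree that the real fingertips sit about 4 cm above the reported TCP: tip z is about 0.122 while the TCP reads 0.081, and the head is still up. I'll use that 4 cm offset from here on and press further, in stages.

{"api": "play_rows", "payload": {"motion": [[0, 0, 0.5, 0, 0, 0, -1], [0, 0, 1.0, 0, 0, 0, -1], [0, 0, 1.5, 0, 0, 0, -1], [0, 0, 2.0, 0, 0, 0, -1], [0, 0, 2.4, 0, 0, 0, -1]]}}

```text
clock: 12.35
position: [0.4629, 0.1866, 0.0568]
tool_rot: [3.138, -0.001, 1.74]
force: [-0.6, 0.7, 4.4]
grip_width: 0.0002
finger_force: 2.8
```

{"api": "play_rows", "payload": {"motion": [[0, 0, 0.1, 0, 0, 0, -1], [0, 0, 0.2, 0, 0, 0, -1], [0, 0, 0.3, 0, 0, 0, -1], [0, 0, 0.4, 0, 0, 0, -1], [0, 0, 0.5, 0, 0, 0, -1]]}}

```text
clock: 12.85
position: [0.4631, 0.1867, 0.0523]
tool_rot: [3.137, -0.002, 1.74]
force: [0.7, 0.2, -0.0]
grip_width: -0.0001
finger_force: 0.0
```

{"api": "play_rows", "payload": {"motion": [[0, 0, 0.1, 0, 0, 0, -1], [0, 0, 0.2, 0, 0, 0, -1], [0, 0, 0.3, 0, 0, 0, -1], [0, 0, 0.4, 0, 0, 0, -1], [0, 0, 0.5, 0, 0, 0, -1]]}}

```text
clock: 13.35
position: [0.4638, 0.187, 0.0483]
tool_rot: [3.136, -0.002, 1.74]
force: [-5.1, -1.7, 34.6]
grip_width: -0.0003
finger_force: 18.0
```

```bash
python3 - <<'E'
from h import *
s=st()
im,d=grab('side','s2'); c=cloud('side',d)
z=c[...,2];r=np.hypot(c[...,0]-.4615,c[...,1]-.185);m=(r<.02)&(z<.11)&(z>.06)&(c[...,1]>.19)
b=np.load('pics/sidec.npy');print('side dz',np.median((c-b)[m][:,2]),m.sum())
E
```

```text
t 13.35 q [-0.619  0.556  0.156  2.054 -0.162  0.537 -0.178] p [0.4638 0.187  0.0483] r 0.5 az 22.0 rpy [ 3.136e+00 -2.000e-03  1.740e+00] F [-5.1 -1.7 34.6]
side dz -0.003050806608674843 308
```

```bash
python3 - <<'E'
from h import *
s=st(); R=Ro.from_euler('xyz',[np.pi,0,np.radians(99.4)])
C=np.array([.4615,.1845]); a=np.radians(99.3); u=np.array([np.cos(a),np.sin(a)]); t=np.array([u[1],-u[0]])
print(rel([*(C+.042*u-.032*t),.08],R,s))
for th in np.linspace(0,.9,11): print(round(th,2),np.round([4.2*np.cos(th)+1.4*np.sin(th)-4.2,4.2*np.sin(th)-1.4*np.cos(th)+1.4],2))
E
```

```text
t 13.4 q [-0.619  0.556  0.156  2.054 -0.162  0.537 -0.178] p [0.4638 0.187  0.0484] r 0.5 az 22.0 rpy [ 3.136e+00 -2.000e-03  1.740e+00] F [-5.3 -2.1 27.6]
(array([ 4. , -3.4, -3.2]), array([ 0.006, -0.002,  0.005]))
0.0 [0. 0.]
0.09 [0.11 0.38]
0.18 [0.18 0.77]
0.27 [0.22 1.17]
0.36 [0.22 1.57]
0.45 [0.19 1.97]
0.54 [0.12 2.36]
0.63 [0.02 2.74]
0.72 [-0.12  3.12]
0.81 [-0.29  3.48]
0.9 [-0.49  3.82]
```

{"api": "play_rows", "payload": {"motion": [[0, 0, -2.0, 0, 0, 0, -1], [0, 0, -3.4, 0, 0, 0, -1], [2, -1.7, -3.4, 0, 0, 0, -1], [4, -3.4, -3.4, 0, 0, 0, -1], [4, -3.4, -3.4, 0, 0, 0, -1]]}}

```text
clock: 13.9
position: [0.4205, 0.2224, 0.0814]
tool_rot: [3.138, -0.002, 1.744]
force: [0.4, 0.1, -0.1]
grip_width: 0.0001
finger_force: 0.0
```

```bash
python3 - <<'E'
from h import *
s=st(); R=Ro.from_euler('xyz',[np.pi,0,np.radians(99.4)])
C=np.array([.4615,.1845]); a=np.radians(99.3); u=np.array([np.cos(a),np.sin(a)]); t=np.array([u[1],-u[0]])
print(rel([*(C+.042*u-.032*t),.0245],R,s))
im,d=grab('wrist','wr3'); c=cloud('wrist',d)
z=c[...,2]; m=(np.hypot(c[...,0]-.46,c[...,1]-.183)<.012)&(z<.11); print('head z',np.median(z[m]),m.sum())
b=np.load('pics/sidec.npy');im,d=grab('side','s3'); c=cloud('side',d); m=(np.hypot(b[...,0]-.4615,b[...,1]-.185)<.012)&(b[...,2]>.09); print('side head z',np.median(b[m][:,2]),np.median(c[m][:,2]))
E
```

```text
t 13.9 q [-0.747  0.468  0.177  2.095 -0.146  0.586 -0.294] p [0.4205 0.2224 0.0814] r 0.476 az 27.9 rpy [ 3.138e+00 -2.000e-03  1.744e+00] F [ 0.4  0.1 -0.1]
(array([-0.2,  0.2,  5.7]), array([ 0.003, -0.002,  0.009]))
head z 0.08394240784753226 969
side head z 0.09468731817259746 0.08615112181887295
```

View pics/wr3.png

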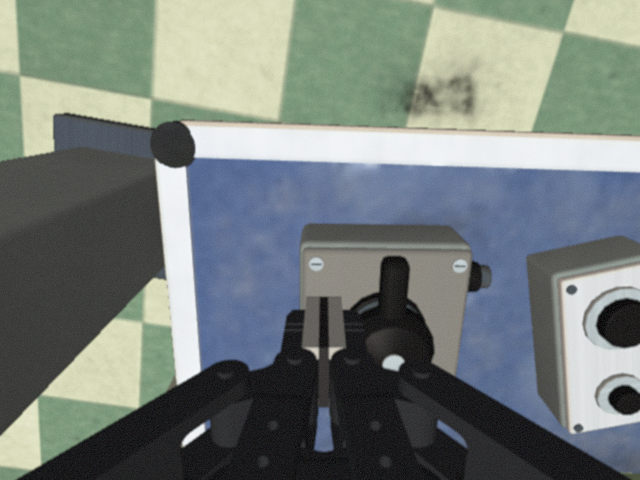

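The side depth gives the head top at 0.086, so it is latched. The wrist view shows the fingertips at (323,300), to the left of and clear of the left wing at (395,290). Next I descend beside the wing.

{"api": "play_rows", "payload": {"motion": [[-0.1, 0, 1.5, 0, 0, 0, -1], [-0.2, 0.1, 3.0, 0, 0, 0, -1], [-0.2, 0.2, 4.2, 0, 0, 0, -1], [-0.2, 0.2, 5.2, 0, 0, 0, -1], [-0.2, 0.2, 5.6, 0, 0, 0, -1]]}}

```text
clock: 14.5
position: [0.4251, 0.2184, 0.0244]
tool_rot: [3.138, -0.001, 1.74]
force: [0.4, -0.1, -0.2]
grip_width: 0.0002
finger_force: 0.0
```

{"api": "play_rows", "payload": {"motion": [[0, 0.4, 0.0, 0, 0, 0, -1], [0, 0.8, 0.0, 0, 0, 0, -1], [0, 1.1, 0.0, 0, 0, 0, -1], [0, 1.4, 0.0, 0, 0, 0, -1], [0, 1.6, 0.0, 0, 0, 0, -1]]}}

```text
clock: 15.0
position: [0.4413, 0.2218, 0.0257]
tool_rot: [3.137, -0.002, 1.74]
force: [-2.2, 1.3, 1.1]
grip_width: -0.0002
finger_force: 0.9
```

{"api": "play_rows", "payload": {"motion": [[0.1, 0.4, 0.0, 0, 0, 0.1, -1], [0.2, 0.8, 0.0, 0, 0, 0.2, -1], [0.2, 1.2, 0.0, 0, 0, 0.28, -1], [0.2, 1.6, 0.0, 0, 0, 0.37, -1], [0.2, 2.0, 0.0, 0, 0, 0.46, -1]]}}

```text
clock: 15.5
position: [0.4603, 0.2272, 0.0257]
tool_rot: [3.139, -0.003, 1.277]
force: [-3.3, 1.2, 2.4]
grip_width: -0.0001
finger_force: 1.0
```

```bash
cat >> h.py <<'E'
def tw():
    s=st(); C=np.array([.4615,.1845]); d=np.array(s['position'])[:2]-C; a=np.radians(99.3)
    u=np.array([np.cos(a),np.sin(a)]); t=np.array([u[1],-u[0]]); x,y=d@u,d@t; r=np.hypot(x,y)
    print('tip u,t',x.round(4),y.round(4),'theta est',(np.arctan2(y,x)+np.arcsin(.014/r)).round(3),'tool turn',round(np.radians(99.3)-s['tool_rot'][2],3))
E
python3 -c "
from h import *
tw()"
```

```text
t 15.5 q [-0.771  0.626  0.268  2.032 -0.319  0.518 -0.567] p [0.4603 0.2272 0.0257] r 0.513 az 26.3 rpy [ 3.139e+00 -3.000e-03  1.277e+00] F [-3.3  1.2  2.4]
tip u,t 0.0423 0.0057 theta est 0.468 tool turn 0.456
```

{"api": "play_rows", "payload": {"motion": [[0.1, 0.4, 0.0, 0, 0, 0.1, -1], [0.2, 0.8, 0.0, 0, 0, 0.19, -1], [0.2, 1.2, 0.0, 0, 0, 0.28, -1], [0.2, 1.6, 0.0, 0, 0, 0.38, -1], [0.2, 1.8, 0.0, 0, 0, 0.41, -1]]}}

```text
clock: 16.0
position: [0.4771, 0.2249, 0.0255]
tool_rot: [-3.141, -0.004, 0.868]
force: [-11.3, 9.6, 4.6]
grip_width: -0.0001
finger_force: 7.2
```

```bash
python3 -c "
from h import *
tw()
im,d=grab('side','s4'); c=cloud('side',d); b=np.load('pics/sidec.npy'); m=(np.hypot(b[...,0]-.4615,b[...,1]-.185)<.012)&(b[...,2]>.09); print('side head z',np.median(c[m][:,2]))
cv2.imwrite('pics/s4c.png',cv2.resize(im[250:400,290:490,::-1],(800,600),interpolation=cv2.INTER_CUBIC))"
```

```text
t 16.0 q [-0.823  0.662  0.377  1.999 -0.445  0.558 -0.84 ] p [0.4771 0.2249 0.0255] r 0.527 az 25.2 rpy [-3.141 -0.004  0.868] F [-11.3   9.6   4.6]
tip u,t 0.0374 0.0219 theta est 0.859 tool turn 0.866
side head z 0.17584680594789595
```

View pics/s4c.png

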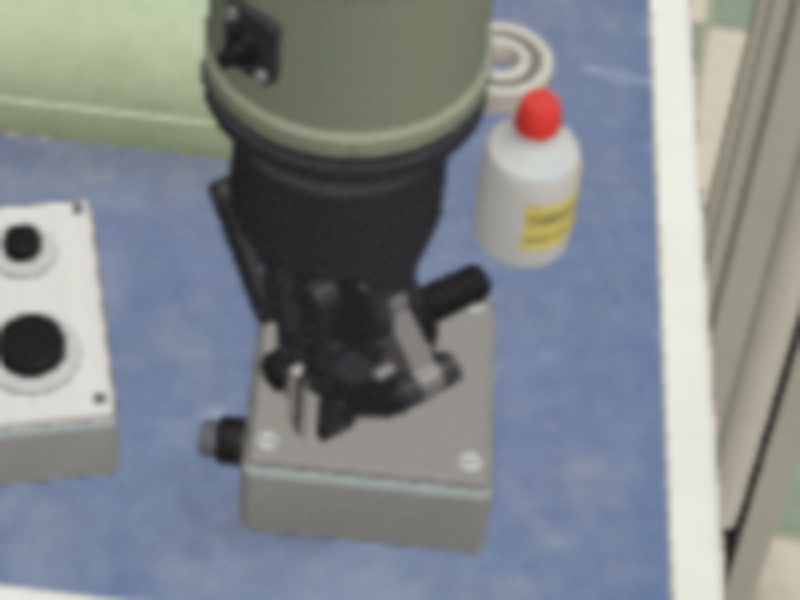

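The wing seen at (460,290) in the crop has turned roughly 50°, and the force rise suggests the hard stop. I'll check its height.

```bash
python3 -c "
from h import *
d=np.load('pics/s4.npy'); c=cloud('side',d)
for u,v in((402,322),(405,321),(408,320),(405,319),(398,324)): print(c[v,u].round(4))
q=c[...,:2]-[.4615,.1845]; r=np.hypot(q[...,0],q[...,1]); m=(r>.03)&(r<.055)&(q[...,1]<-.01)&(q[...,0]<0)&(c[...,2]>.06)&(c[...,2]<.1); print(m.sum(),np.percentile(c[m][:,2],[10,50,90,97]),np.degrees(np.arctan2(*-q[m].mean(0)[::-1])))
"
```

```text
[0.4365 0.163  0.0874]
[0.432  0.1623 0.0906]
[0.428  0.1557 0.0869]
[0.433  0.1554 0.0873]
[0.4418 0.1699 0.0886]
120 [0.07837861 0.08607287 0.08808718 0.08923124] 40.3076062257474
```

The head has sprung up: the wing top is at 0.087 and it is turned to about the stop. I back off a little and lift straight out.

{"api": "play_rows", "payload": {"motion": [[0, -0.4, 0, 0, 0, 0, -1], [0, -0.5, -1.0, 0, 0, 0, -1], [0, -0.5, -2.5, 0, 0, 0, -1], [0, -0.5, -4.5, 0, 0, 0, -1], [0, -0.5, -6.5, 0, 0, 0, -1]]}}

```text
clock: 16.55
position: [0.4744, 0.2264, 0.0921]
tool_rot: [3.139, -0.005, 0.87]
force: [0.2, 0.2, 0.1]
grip_width: -0.0003
finger_force: 0.0
```

```bash
python3 -c "
from h import *
s=st(); R=Ro.from_euler('xyz',[np.pi,0,1.4])
print(rel([.601,.212,.08],R,s), rel([.601,.212,.022],R,s))
im,d=grab('side','s5'); c=cloud('side',d); q=c[...,:2]-[.4615,.1845]; r=np.hypot(q[...,0],q[...,1]); m=(r>.03)&(r<.055)&(c[...,2]>.06)&(c[...,2]<.1); qq=q[m];a=np.linalg.svd(qq)[2][0]; print('wing',np.degrees(np.arctan2(a[1],a[0]))%180,np.percentile(c[m][:,2],90))
"
```

```text
t 16.55 q [-0.894  0.554  0.461  1.975 -0.375  0.692 -0.902] p [0.4744 0.2264 0.0921] r 0.526 az 25.5 rpy [ 3.139 -0.005  0.87 ] F [0.2 0.2 0.1]
(array([ 7.1, 10.6,  1.3]), array([ 0.003, -0.004, -0.53 ])) (array([ 7. , 10.6,  7.1]), array([ 0.003, -0.004, -0.53 ]))
wing 99.51835453958503 0.08866640315723695
```

{"api": "play_rows", "payload": {"motion": [[2, 3, 0, 0, 0, -0.13, -1], [4, 6, 0, 0, 0, -0.26, -1], [5.5, 8.5, 0, 0, 0, -0.39, -1], [7.1, 10.6, 0, 0, 0, -0.53, -1], [7.1, 10.6, 1, 0, 0, -0.53, -1]]}}

```text
clock: 17.1
position: [0.605, 0.2112, 0.0827]
tool_rot: [3.134, -0.004, 1.403]
force: [-1.1, -0.4, 0.1]
grip_width: -0.0001
finger_force: 0.0
```

```bash
python3 -c "
from h import *
s=st(); R=Ro.from_euler('xyz',[np.pi,0,1.4])
print(rel([.601,.212,.021],R,s))
im,d=grab('wrist','wr4'); c=cloud('wrist',d); q=np.hypot(c[...,0]-.601,c[...,1]-.212); m=(c[...,2]>.0525)&(c[...,2]<.065)&(q<.03); print('big',c[m].mean(0).round(4),m.sum())
"
```

```text
t 17.1 q [-0.623  0.693  0.298  1.668 -0.26   0.81  -0.379] p [0.605  0.2112 0.0827] r 0.641 az 19.2 rpy [ 3.134 -0.004  1.403] F [-1.1 -0.4  0.1]
(array([-0. , -0.5,  6.2]), array([ 0.008, -0.004,  0.003]))
big [0.5986 0.2108 0.0528] 370
```

View pics/wr4.png

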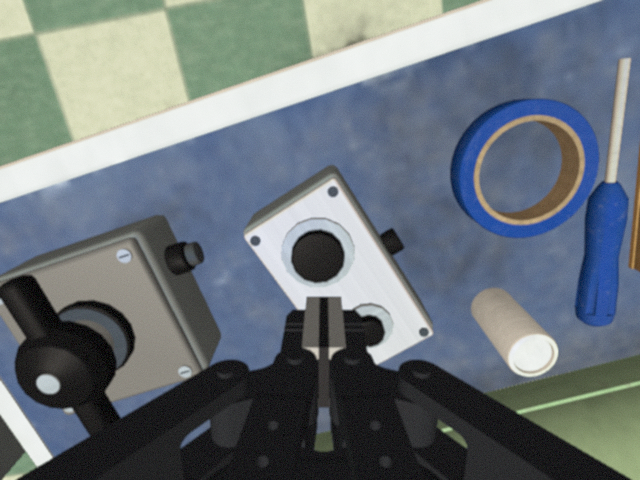

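The wrist view shows the larger button at (317,257), just ahead of the tips at (323,297) as the tilted camera should show it. The mushroom is up with its wings at rest, so I correct by 4 mm and press.

{"api": "play_rows", "payload": {"motion": [[0, -0.4, 1.5, 0, 0, 0, -1], [0, -0.4, 3, 0, 0, 0, -1], [0, -0.4, 4.5, 0, 0, 0, -1], [0, -0.4, 5.5, 0, 0, 0, -1], [0, -0.4, 6.0, 0, 0, 0, -1]]}}

```text
clock: 17.65
position: [0.5967, 0.2134, 0.0199]
tool_rot: [3.139, -0.002, 1.4]
force: [0.2, -0.7, -0.1]
grip_width: -0.0003
finger_force: 0.0
```

{"api": "play_rows", "payload": {"motion": [[0, 0, 0.2, 0, 0, 0, -1], [0, 0, 0.4, 0, 0, 0, -1], [0, 0, 0.6, 0, 0, 0, -1], [0, 0, 0.8, 0, 0, 0, -1], [0, 0, 0.9, 0, 0, 0, -1]]}}

```text
clock: 18.15
position: [0.5976, 0.2139, 0.0127]
tool_rot: [3.138, -0.004, 1.4]
force: [-7.1, -0.2, 22.2]
grip_width: 0.0002
finger_force: 10.8
```

22 N at tip height 0.0505 means it is fully in; the ring is lower, at 0.048. Now I lift clear.

{"api": "play_rows", "payload": {"motion": [[0, 0, -1.5, 0, 0, 0, -1], [0, 0, -4, 0, 0, 0, -1], [0, 0, -8, 0, 0, 0, -1], [0, 0, -12, 0, 0, 0, -1], [0, 0, -15, 0, 0, 0, -1]]}}

```text
clock: 18.65
position: [0.5973, 0.2132, 0.1653]
tool_rot: [3.136, -0.004, 1.4]
force: [0.7, -0.2, -0.5]
grip_width: -0.0002
finger_force: 0.0
```

{"api": "play_rows", "payload": {"motion": [[0, 0, -1, 0, 0, 0, -1], [0, 0, -2, 0, 0, 0, -1], [0, 0, -2, 0, 0, 0, -1], [0, 0, -2, 0, 0, 0, -1], [0, 0, -2, 0, 0, 0, -1]]}}

```text
clock: 19.15
position: [0.5961, 0.213, 0.1809]
tool_rot: [3.139, -0.002, 1.4]
force: [-0.7, 0.5, -0.6]
grip_width: -0.0001
finger_force: 0.0
```

```bash
python3 -c "
from h import *
s=st()
im,d=grab('wrist','wr5'); c=cloud('wrist',d)
for n,x,y,rr in(('head',.46,.183,.012),('big',.600,.212,.01),('small',.622,.160,.006)):
    m=(np.hypot(c[...,0]-x,c[...,1]-y)<rr)&(c[...,2]<.11); print(n,np.median(c[m][:,2]).round(4),m.sum())
q=c[...,:2]-[.46,.182]; r=np.hypot(q[...,0],q[...,1]); m=(r>.03)&(r<.055)&(c[...,2]>.064)&(c[...,2]<.1); a=np.linalg.svd(q[m])[2][0]; print('wing',np.degrees(np.arctan2(a[1],a[0]))%180)
"
```

```text
t 19.15 q [-0.663  0.571  0.344  1.608 -0.219  0.998 -0.421] p [0.5961 0.213  0.1809] r 0.633 az 19.7 rpy [ 3.139e+00 -2.000e-03  1.400e+00] F [-0.7  0.5 -0.6]
head 0.092 725
big 0.0546 506
small 0.0545 168
wing 97.37552363024213
```

Everything is up and at rest, and the arm is clear, so I hand the job in.

```bash
python3 -c "
from workcell import bot
print(bot.job_done())"
```

```text
the job is handed in; nothing more can be done
None
```

The stop button was pressed until it latched, then twisted clockwise until it sprang up; the larger push button was pressed fully in and came back; the arm ended clear, and I handed the job in at about 19 s (the hand-in returned no verdict).

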